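# Seat and lock the tube carousel

## Task

The empty tube carousel is sitting too high on its drive unit because its underside slots are not over the drive cross. Turn it and press it down until it drops fully home on its drive, then slide the flush lock plate as far as it goes over the carousel's rim. Let go, and leave the tube rack, the bottle and the jar where they stand.

Things in the scene. Friction and masses are not known exactly. Their poses are not given: they have to be found in the camera images.
- unit: White drive unit, fixed, 220 (x) by 330 (y) mm, deck 70 mm above the bench. Origin at bench height on the vertical shaft axis, z up; the housing spans x -110..110, y -115..215 mm. A shaft 24 mm thick stands 30 mm above the deck.
- drive_cross (a point): Shaft axis at the top of the steel drive cross, which is hidden under the carousel: four arms along the unit's +x, -x, +y, -y, 10 mm wide, 12 mm high, 36 mm long from the axis. A stiff springless pin in the shaft tip holds the carousel up at the cross's top; a load of about 9 N, carousel weight included, pushes it down and it stays at any height.
- rib (a point): Outer top of one of three small grey deck ribs (14 by 8 mm, 10 high), 94 to 108 mm from the axis at the unit's -x (this one), +x and -y. They show where the cross arms point; the fourth arm points to the lock plate at +y.
- carousel: Loose pale grey carousel with darker grey wings and knob, about 0.45 kg. Origin: centre of its underside, z up. Disc 180 mm across, 14 to 22 mm above the origin, with 16 wells (flat dark marks) at 75 mm radius. Under it a hub of 44 mm radius with four 16 mm wide slots, one below each wing, and a bore 3 mm wider than the shaft. Starts with origin 82 mm above the bench, 70 mm when seated.
- wing (a point): Top outer end of the carousel's +x wing. Four wings along its +x, +y, -x, -y, 12 mm thick, from the knob to 62 mm radius, 22 to 47 mm above its origin. At the start they are 0.3 to 0.79 rad off the cross arms. When all are within about 0.08 rad of the arms (any of the four ways round fits), pressing down with about 4 to 6 N sinks the carousel 12 mm; seated, it turns no more than that play.
- knob_top (a point): Centre of the top of the carousel's round knob, 44 mm across, 72 mm above the carousel's origin, 25 mm above the wings. The carousel may be turned either way, by the knob or by pushing the wings. Pushed off-centre it can stop a few mm high and slightly tilted; a push in the middle of the knob takes it fully home.
- lock (a joint): Travel of the flush lock plate in m along the unit's -y, towards the carousel: 0 fully back, 0.030 fully locked; starts at 0 to 0.006. About 1.2 N of friction, stays where left. Its front edge is 105 mm from the shaft axis at 0 and 75 mm at 0.030, 2 mm above the seated disc; an unseated disc blocks it.
- lock_pad (a point): On the top of the lock plate, mid-width in its ridged part, 50 mm behind the front edge; moves with it. At joint 0 it is 155 mm from the axis along the unit's +y, 100 mm above the bench. Aluminium plate, 44 mm wide (unit x), 80 mm long (unit y), 6 mm thick, no handle, flush: press on it with 5 to 10 N and drag.
- lock_housing (a point): Middle of the top of the end wall of the grey lock housing, 197 mm from the axis. The housing spans the unit's x -50..50, y 105..210 mm; its top, 100 mm above the bench, is flush with the plate.
- rack: Bystander: grey tube rack with capped tubes, 220 by 95 mm, 90 mm high, origin under its centre.
- bottle: Bystander: amber bottle, 72 mm across, 170 mm high, origin under its centre.
- jar: Bystander: clear specimen jar with a yellow lid, 64 mm across, 70 mm high, origin under its centre.
There are look-alikes about, which are no part of the job. Leave any green or turquoise look-alike of the carousel alone.

How it is judged:
On the way, in this order (a step that is already met when the one before it is completed fails the run):
1. the carousel has dropped home on its drive (z of carousel in the frame of unit below 0.0725 m and horizontal distance between carousel and unit below 0.004 m and angle between carousel's own z axis and vertical below 0.05 rad), for 0.2 s.
2. the lock plate has been slid over the carousel's rim (all of step 1 and value of joint lock above 0.024 m), for 0.2 s.
At the end, for the whole second after the job is handed in: The carousel sits fully home on the drive (its origin less than 2.5 mm above the deck and within 4 mm of the shaft axis, level within 0.05 rad) and at rest, and the lock plate is slid at least 24 mm of its 30 mm over the rim (all of step 2 and linear speed of carousel below 0.02 m/s and angular speed of carousel below 0.1 rad/s); the robot touches nothing.
It fails at once if the tube rack is shoved or tipped (distance of rack from where it was at the start of the episode above 0.03 m or angle between rack's own z axis and vertical above 0.5 rad).
It fails at once if the bottle is shoved or tipped (distance of bottle from where it was at the start of the episode above 0.03 m or angle between bottle's own z axis and vertical above 0.5 rad).
It fails at once if the jar is shoved or tipped (distance of jar from where it was at the start of the episode above 0.03 m or angle between jar's own z axis and vertical above 0.5 rad).
It also fails if it takes over 54 s, if anything falls off the work surface, if the arm or the gripper's body presses on something with over 40 N, if the wrist force passes 120 N, or if a joint passes its speed limit or range.

## Robot

A 7-joint arm with a two-finger parallel gripper is mounted at the origin on the work surface. World frame = base frame: x ahead of the robot, y to its left, z up, the work surface at z = 0. Lengths are in m, angles in rad, forces in N, time in s.
With the tool pointing down it reaches from about 0.35 to 0.9 m from the base axis. Payload 7.2 kg.
Tool frame: the origin (TCP) lies on the centre line of the jaws, within the pads' length; the fingertips stand 19 mm ahead of it and the grasp point (between the pads) is the TCP; z points along the fingers, y is the line along which they close (so a half turn about z gives the same grasp; the last joint's range is limited). The gripper opens to 88 mm and grips with 3 to 60 N. Pads are 20 mm wide; open, the fingers measure 115 mm over their backs; the gripper's body (75 mm by 178 mm) begins 61 mm behind the grasp point.
Start: joints at [1.195, 0.411, -0.013, 1.596, 0.006, 1.134, -0.082], TCP at [0.189, -0.596, 0.242] pointing down, gripper open.
Joint ranges: [-2.95, 2.95], [-0.29, 1.99], [-1.47, 1.44], [0.14, 2.54], [-1.03, 4.17], [0.13, 1.85], [-2.86, 2.86]. Speed limits (rad/s): [2.39, 2.39, 3.01, 3.01, 3.14, 3.14, 3.14].

## Interface

Orientations are given as a rotation vector (axis times angle).
In Python, from workcell import monitor, imaging, arm gives the robot as it stands. The module is installed in compiled form; this text tells all that it offers.
- The arm moves only by the shell command python3 -m inch 'ROWS' [FORCE]. ROWS is text: rows parted by semicolons, each of 5 numbers parted by spaces: the shift along the tool's x, y, z normalised to -1 to 1, where 1 is 5 cm, then the turn about the tool's z normalised to -1 to 1, where 1 is 0.08 rad, then the closure, from 0 (fully open) to 1 (shut). A call has 1 to 8 rows; each row shifts and turns the commanded pose from where the row before left it, along the tool's axes as they then stand; what a row does not reach is not made up. A row lasts 1/10 s, in which the tool goes at most 50 mm and 8.59 degrees, less where a joint would pass 70% of its speed; a pose out of reach is approached as far as the arm can. A call with a number of a shift or a turn outside -1 to 1 is refused whole. A call with a gripper value outside its range is refused whole. The fingers move at their own pace and stop on an object; FORCE is the grip in N (left out, the last holds). Time passes only in rows, so rows that do not move let the fingers close. It gives the time, the measured TCP pose, the force, the opening and the grip force at its end, in the units of the state.
- monitor.sense(): the state, without advancing time (a new reading comes with each control period).
- imaging.camera(name): name is "side" or "top" or "wrist"; returns a dict with "frame" (480x640x3 uint8, red, green, blue), "range_z" (480x640 float32, m along the optical axis (not along the pixel's ray), 0 where there is no reading), "fx", "fy", "cx", "cy" (pixels), "extrinsics" (4x4, takes a point from camera to world coordinates); the wrist camera has in their place "tool_from_camera" (4x4, takes a point from camera to tool coordinates, whose origin is the TCP and whose axes are the flange's). Camera axes: x right, y down, z forward; pixel columns grow to the right and rows downward; lengths in m; the calibration is good to about 2 mm. A picture is of the moment at which its call begins: read the wrist's pose just before it.
- arm.sign_off(): hands the job in; it is judged then, once.
Trained networks look in a picture, given as the dict that the camera call returned (one of the last four; its "shot" number tells which), for a name from the list of things; names that differ only in an ending like _2 or _b are one class to them, and where a whole thing is asked for, a point or a joint stands for the part that bears it (a point fixed in the world has none). Each returns a list of dicts, best first, with "score" (0 to 1); they miss things now and then, are a little off and sometimes report something else, mostly with a low value. They report only what shows in the picture. A call takes as long as a camera call. They do not tell look-alikes from the thing itself.
- imaging.recognise(label, picture): "extent" ([left, top, right, bottom] in pixels, round what is visible of it).
- imaging.mark_of(label, picture): "at" ([column, row] in pixels: a listed point, or the origin of a listed thing).
The state is a dict: "time": time; "joint_pos": joint angles; "joint_vel": joint speeds; "tau": joint torques, N m; "tool_pos": TCP position; "ee_rot": TCP orientation; "force": force on the tool from outside, world axes, zero at the start; "torque": the same for the moment, N m; "gripper_width": opening from 0.0 (shut) to 1.0 (fully open); "gripper_force": force on a finger pad.
Only numpy, scipy, OpenCV 4.12 (cv2) and the standard library are available. Lean on these libraries where they do the work, as an engineer would, in place of code of your own. Each camera call takes 0.05 s, during which the arm holds its last target. There are 200 camera calls.

## Working session

There is one attempt and no reset: what is moved stays moved. The work goes in short steps, Python scripts to look and compute and a shell command to move; the robot and the scene stay as the last step left them, time stands still between calls to the robot, and variables do not carry over. Pictures are saved under pics/ and viewed, at most 10 in all, crops included, and the job is handed in when it is done.

```bash
mkdir -p pics; cat > h.py <<'E'
import numpy as np, cv2
from scipy.spatial.transform import Rotation as R
from workcell import monitor, imaging, arm
def shot(n):
    s=monitor.sense(); c=imaging.camera(n)
    if n=="wrist":
        T=np.eye(4);T[:3,:3]=R.from_rotvec(s["ee_rot"]).as_matrix();T[:3,3]=s["tool_pos"]
        c["extrinsics"]=T@c["tool_from_camera"]
    return c
def w(c,uv,z=None):
    u,v=uv;E=c["extrinsics"];d=np.array([(u-c["cx"])/c["fx"],(v-c["cy"])/c["fy"],1])
    r=E[:3,:3]@d
    if z is not None: k=(z-E[2,3])/r[2]
    else:
        p=c["range_z"][int(v)-2:int(v)+3,int(u)-2:int(u)+3];k=np.median(p[p>0]) if (p>0).any() else np.nan
    return E[:3,3]+k*r
def save(c,n): cv2.imwrite("pics/"+n,c["frame"][:,:,::-1])
def report(c,labels):
    for l in labels:
        for d in imaging.mark_of(l,c)[:4]:
            print(l,round(d["score"],2),np.round(d["at"]),np.round(w(c,np.clip(d["at"],3,[636,476])),3))
E
python3 - <<'E'
from h import *
for n in("top","side"):
    c=shot(n);save(c,n+"0.png");print(n)
    report(c,["unit","carousel","knob_top","wing","rib","lock_pad","lock_housing","rack","bottle","jar"])
print(monitor.sense()["ee_rot"])
E
```

```text
top
unit 0.57 [145. 263.] [0.434 0.415 0.069]
carousel 0.89 [331. 223.] [ 0.532 -0.021  0.152]
carousel 0.88 [448. 325.] [ 0.326 -0.302  0.057]
carousel 0.79 [237. 326.] [0.299 0.184 0.07 ]
carousel 0.7 [303. 213.] [0.564 0.045 0.105]
knob_top 0.96 [330. 218.] [ 0.544 -0.017  0.153]
knob_top 0.88 [455. 325.] [ 0.327 -0.315  0.071]
knob_top 0.76 [227. 326.] [0.298 0.206 0.07 ]
wing 0.84 [306. 211.] [0.571 0.039 0.104]
wing 0.82 [467. 301.] [ 0.388 -0.36   0.02 ]
wing 0.73 [204. 330.] [0.287 0.272 0.021]
rib 0.68 [318. 264.] [0.451 0.004 0.07 ]
lock_pad 0.93 [269. 202.] [0.591 0.127 0.099]
lock_housing 0.6 [254. 196.] [0.603 0.165 0.099]
rack 0.96 [484. 230.] [ 0.556 -0.393  0.06 ]
bottle 0.93 [150. 186.] [0.624 0.425 0.074]
jar 0.79 [147. 261.] [0.439 0.41  0.067]
side
unit 0.83 [323. 270.] [0.491 0.049 0.069]
carousel 0.88 [324. 246.] [0.53  0.002 0.103]
carousel 0.85 [444. 253.] [ 0.323 -0.298  0.02 ]
carousel 0.85 [344. 362.] [0.276 0.221 0.023]
knob_top 0.81 [342. 339.] [0.296 0.207 0.07 ]
knob_top 0.7 [324. 224.] [ 0.55  -0.021  0.153]
knob_top 0.7 [450. 234.] [ 0.325 -0.326  0.072]
wing 0.89 [306. 239.] [0.56  0.036 0.127]
wing 0.83 [433. 231.] [ 0.426 -0.422 -0.002]
wing 0.82 [324. 363.] [0.309 0.248 0.021]
rib 0.97 [344. 263.] [ 0.466 -0.008  0.07 ]
lock_pad 0.67 [276. 257.] [0.59  0.121 0.099]
lock_housing 0.82 [258. 265.] [0.598 0.172 0.099]
rack 0.87 [395. 214.] [ 0.574 -0.418  0.006]
bottle 0.73 [156. 345.] [0.607 0.469 0.038]
bottle 0.56 [325. 274.] [0.473 0.062 0.069]
jar 0.88 [213. 385.] [0.422 0.452 0.042]
[3.10443151e+00 4.81626878e-01 5.41620148e-05]
```

View pics/top0.png

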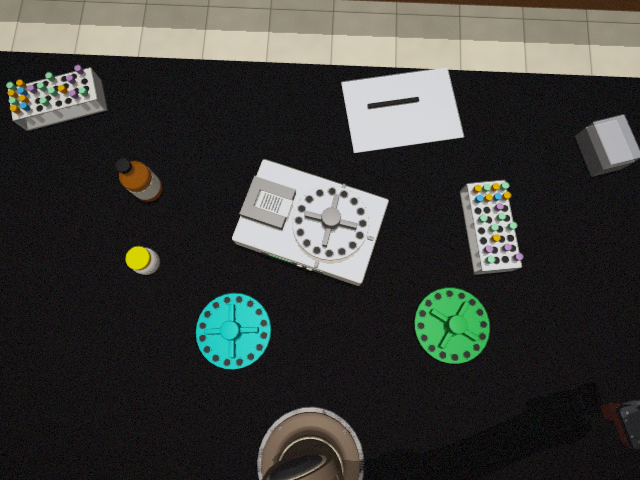

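View pics/side0.png

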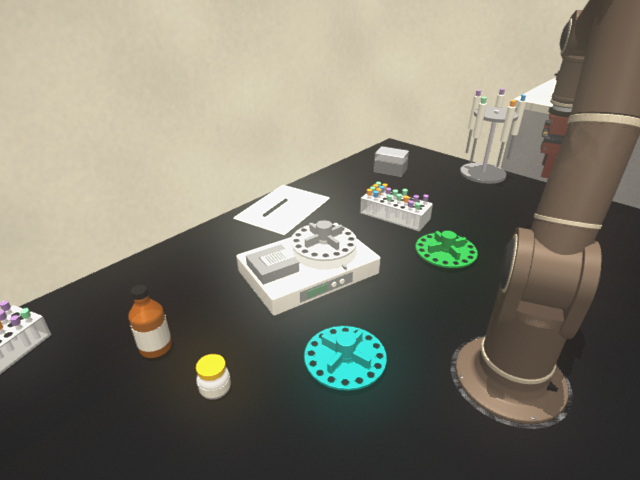

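The target is the pale grey carousel on the white unit (top 331,218). The turquoise one at (233,330) and the green one at (452,325) are look-alikes lying on the bench. I'll move above it and confirm with a close wrist view.

```bash
python3 -m inch '0.7 -0.6 -0.1 0 0;0.7 -0.6 -0.1 0 0;0.7 -0.6 -0.1 0 0;0.7 -0.6 -0.1 0 0;0.7 -0.6 -0.1 0 0;0.7 -0.6 -0.1 0 0;0.7 -0.6 -0.1 0 0;0.7 -0.6 -0.1 0 0'; python3 -m inch '0.7 -0.6 0 0 0;0.7 -0.6 0 0 0;0.7 -0.6 0 0 0;0.7 -0.6 0 0 0;0.7 -0.6 0 0 0;0.2 -0.2 0 0 0;0 0 0 0 0'
python3 - <<'E'
from h import *
c=shot("wrist");save(c,"w1.png")
report(c,["unit","carousel","knob_top","wing","rib","lock_pad","lock_housing"])
c=shot("top");report(c,["knob_top","lock_pad","lock_housing"])
E
```

```text
time: 1.9
tool_pos: [0.3842, -0.2804, 0.2822]
ee_rot: [3.104, 0.481, 0.001]
force: [1.6, -0.5, 0.2]
gripper_width: 0.999
gripper_force: 0.0
time: 2.6
tool_pos: [0.5119, -0.0713, 0.2815]
ee_rot: [-3.103, -0.488, -0.0]
force: [-0.3, -0.8, 0.3]
gripper_width: 1.003
gripper_force: 0.0
unit 0.51 [50. 10.] [0.601 0.171 0.1  ]
carousel 0.96 [ 56. 306.] [0.304 0.182 0.022]
carousel 0.93 [282. 162.] [ 0.554 -0.028  0.154]
knob_top 0.95 [271. 168.] [ 0.547 -0.022  0.154]
knob_top 0.91 [  4. 334.] [0.519 0.006 0.346]
knob_top 0.79 [490. 434.] [ 0.521 -0.117  0.337]
wing 0.9 [198. 122.] [0.557 0.047 0.104]
rib 0.97 [223. 248.] [0.452 0.008 0.08 ]
lock_pad 0.8 [112.  48.] [0.59  0.123 0.1  ]
lock_housing 0.61 [52.  8.] [0.602 0.17  0.1  ]
knob_top 0.82 [229. 330.] [0.288 0.201 0.071]
knob_top 0.72 [457. 324.] [ 0.297 -0.121  0.74 ]
lock_pad 0.65 [271. 200.] [0.594 0.124 0.098]
lock_housing 0.58 [252. 196.] [0.601 0.169 0.099]
```

View pics/w1.png

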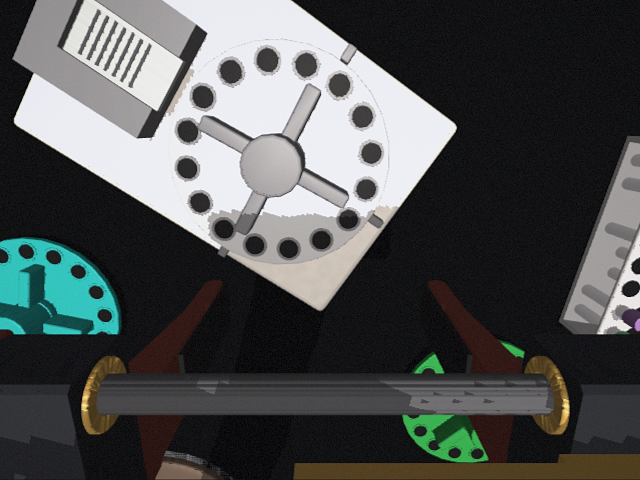

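The close view confirms the pale grey carousel on the white unit: knob at (271,165), wing ends (313,92), (205,124), (242,228), (345,199), and ribs (349,53), (376,219), (223,252).

```bash
cat >> h.py <<'E'
def cloud(c):
    v,u=np.mgrid[:480,:640];Z=c["range_z"];E=c["extrinsics"]
    P=np.stack([(u-c["cx"])/c["fx"]*Z,(v-c["cy"])/c["fy"]*Z,Z],-1)@E[:3,:3].T+E[:3,3]
    P[Z<=0]=np.nan;return P
def wings(c,ctr=(0.546,-0.02)):
    P=cloud(c).reshape(-1,3);P=P[~np.isnan(P[:,0])]
    r=np.hypot(P[:,0]-ctr[0],P[:,1]-ctr[1])
    k=P[(P[:,2]>.132)&(P[:,2]<.165)&(r<.04)]
    (x,y),rad=cv2.minEnclosingCircle((k[:,:2]*1000).astype(np.float32));kc=np.array([x,y])/1000
    d=P[:,:2]-kc;r=np.hypot(*d.T)
    m=(r>.03)&(r<.06)&(P[:,2]<.135)&(P[:,2]>.11)
    a=np.arctan2(d[m,1],d[m,0]);th=np.angle(np.mean(np.exp(4j*a)))/4
    print("knob",kc,"rad",rad,"topz",np.median(k[:,2]),"wingz",np.median(P[m,2]),"wing angle mod90",th,m.sum())
    return kc,th
E
python3 - <<'E'
from h import *
c=shot("wrist");kc,th=wings(c)
rb=[w(c,p,.08)[:2] for p in [(349,53),(376,219),(223,252)]]
print(np.round(rb,4))
mx,py=rb[2],rb[0]
print("mid +-x ribs",(mx+py)/2,"ang",np.arctan2(*(py-mx)[::-1]))
for l in ("lock_pad","lock_housing"):
    for d in imaging.mark_of(l,c)[:1]:
        p=w(c,d["at"],.1)[:2];print(l,p,np.linalg.norm(p-(mx+py)/2),np.arctan2(*(p-(mx+py)/2)[::-1])-np.pi/2)
s=monitor.sense();print(s["tool_pos"],s["ee_rot"],s["joint_pos"])
E
```

```text
knob [ 0.54797284 -0.02081916] rad 21.953960418701172 topz 0.15398916806847512 wingz 0.12884788909561556 wing angle mod90 -0.19748655004033355 2917
[[ 0.6443 -0.0532]
 [ 0.521  -0.1207]
 [ 0.4481  0.0048]]
mid +-x ribs [ 0.54622338 -0.02422609] ang -0.28729172648397294
lock_pad [0.58953312 0.12338855] 0.1538369806927793 -0.2853883279521676
lock_housing [0.60383837 0.16903512] 0.20166651016421294 -0.289730936182943
[ 0.5112829  -0.07358814  0.2816446 ] [3.10443657e+00 4.81498669e-01 5.16920615e-05] [ 0.39707192  0.22160807 -0.41048654  1.78066137  0.09590117  1.15886003
 -1.30597294]
```

```bash
python3 - <<'E'
from h import *
c=shot("wrist");kc,th=wings(c)
for p in [(313,92),(205,124),(242,228),(345,199)]:
    for q in (w(c,p,.129),): print(p,np.round(q,4),np.linalg.norm(q[:2]-kc),np.arctan2(q[1]-kc[1],q[0]-kc[0]))
P=cloud(c).reshape(-1,3);P=P[~np.isnan(P[:,0])];d=P[:,:2]-kc;r=np.hypot(*d.T)
m=(r>.04)&(r<.06)&(P[:,2]>.126)&(P[:,2]<.132)
a=np.mod(np.arctan2(d[m,1],d[m,0]),np.pi/2)
print(np.histogram(a,18,(0,np.pi/2)))
m=(r>.066)&(r<.085);print(np.percentile(P[m,2],[10,50,90]))
E
```

```text
knob [ 0.54799908 -0.02083669] rad 21.987796783447266 topz 0.15397223044054248 wingz 0.12886072811252341 wing angle mod90 -0.19714310803276572 2914
(313, 92) [ 0.6039 -0.0363  0.129 ] 0.05804020167774431 -0.2699186353069003
(205, 124) [0.5592 0.0323 0.129 ] 0.054308142960040294 1.3634035225477543
(242, 228) [ 0.4913 -0.0126  0.129 ] 0.05727879376438927 2.9980436765538103
(345, 199) [ 0.5377 -0.0825  0.129 ] 0.06253064255318536 -1.7365914303172802
(array([  0,   0,   0,   0,   0,   0,   0,   0,   0,   0,   0,   0,   0,
         0, 390, 635, 623,  95]), array([0.        , 0.08726646, 0.17453293, 0.26179939, 0.34906585,
       0.43633231, 0.52359878, 0.61086524, 0.6981317 , 0.78539816,
       0.87266463, 0.95993109, 1.04719755, 1.13446401, 1.22173048,
       1.30899694, 1.3962634 , 1.48352986, 1.57079633]))
[0.10365576 0.10502156 0.36840107]
```

```bash
python3 -m inch '0.5 -0.38 0.3 0 0;0.5 -0.38 0.3 0 0;0 0 0.5 0 0;0 0 0 0 0;0 0 0 0 0'
python3 - <<'E'
from h import *
c=shot("wrist");save(c,"w2.png");wings(c,(.547,-.022));report(c,["knob_top"])
s=monitor.sense();print(s["tool_pos"])
E
```

```text
time: 3.9
tool_pos: [0.5471, -0.0226, 0.2267]
ee_rot: [-3.105, -0.481, 0.002]
force: [-0.0, -0.7, 0.3]
gripper_width: 0.998
gripper_force: 0.0
knob [ 0.5482688  -0.02064587] rad 21.871667861938477 topz 0.1539543088940543 wingz 0.12878268151911682 wing angle mod90 -0.19691239025487783 4028
knob_top 0.83 [320. 258.] [ 0.548 -0.02   0.154]
[ 0.54785134 -0.02285535  0.22787085]
```

View pics/w2.png

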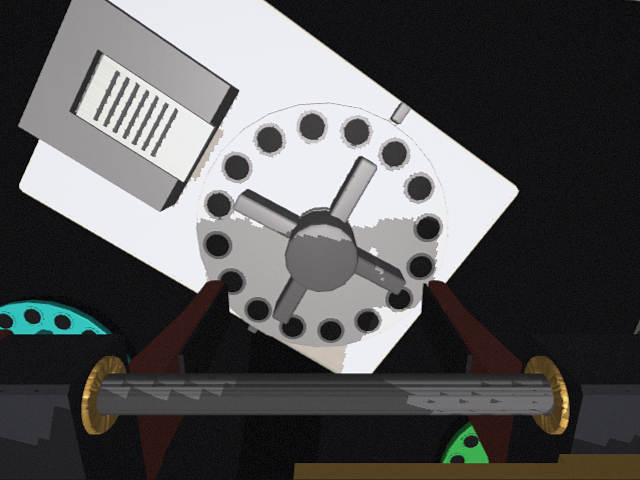

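The view is centred, with the knob at (320,258). The wings are about 0.1 rad off the line of the ribs at (400,113) and (253,328). I'll descend and grip.

```bash
python3 -m inch '0 -0.03 0.5 0 0;0 0 0.5 0 0;0 0 0.42 0 0;0 0 0 0 0.6;0 0 0 0 0.6;0 0 0 0 0.6;0 0 0 0 0.6' 15; python3 -m inch '0 0 0 0 0.6;0 0 0 0.6 0.6;0 0 0 0.6 0.6;0 0 0 0 0.6;0 0 0 0 0.6'
```

```text
time: 4.7
tool_pos: [0.5478, -0.0209, 0.1571]
ee_rot: [3.104, 0.481, 0.004]
force: [-0.1, 0.4, -0.9]
gripper_width: 0.68
gripper_force: 0.0
time: 5.2
tool_pos: [0.5473, -0.0206, 0.1562]
ee_rot: [3.124, 0.334, 0.001]
force: [-0.3, -0.1, 3.3]
gripper_width: 0.498
gripper_force: 15.0
```

```bash
python3 - <<'E'
from h import *
c=shot("wrist");P=cloud(c);wings(c,(.547,-.0205))
save(c,"w3.png")
E
```

```text
knob [ 0.55684827 -0.0195248 ] rad 30.90548324584961 topz 0.15392535658519227 wingz 0.1286203874647492 wing angle mod90 -0.20710910123286164 5051
```

View pics/w3.png

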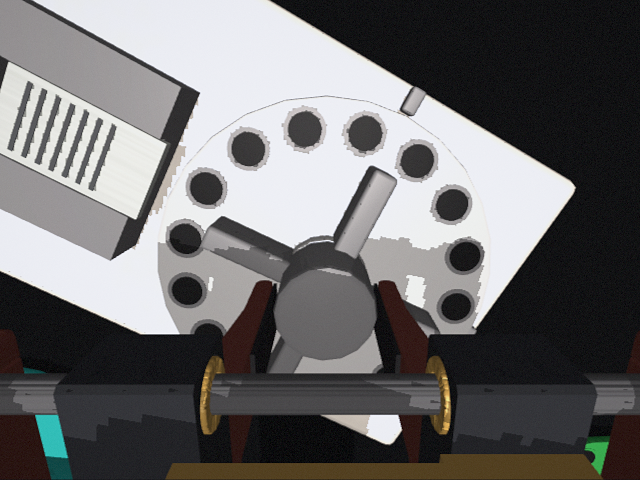

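```bash
cat >> h.py <<'E'
def wa(c,ctr=(.5475,-.0205),zw=None):
    P=cloud(c).reshape(-1,3);P=P[~np.isnan(P[:,0])];d=P[:,:2]-ctr;r=np.hypot(*d.T)
    a=np.arctan2(d[:,1],d[:,0]);hi=.131 if zw is None else zw+.002
    for k in range(4):
        m=(r>.026)&(r<.06)&(P[:,2]<hi)&(P[:,2]>hi-.005)&(np.abs(np.angle(np.exp(1j*(a+.25-k*np.pi/2))))<.6)
        if m.sum()>150:
            q=d[m];v=cv2.fitLine(q.astype(np.float32),cv2.DIST_HUBER,0,.001,.001).ravel()
            print(k,m.sum(),"dir",np.angle(np.exp(4j*np.arctan2(v[1],v[0])))/4,"off-line",v[0]*v[3]-v[1]*v[2],"meanang",np.angle(np.exp(4j*a[m]).mean())/4)
E
python3 - <<'E'
from h import *
c=shot("wrist");wa(c)
P=cloud(c)
# housing top edges
h=P[...,2];m=((h>.097)&(h<.102)).astype(np.uint8)
Q=P[m>0][:,:2];Q=Q[np.hypot(Q[:,0]-.59,Q[:,1]-.125)<.08];print(len(Q))
print(cv2.minAreaRect((Q*1000).astype(np.float32)))
q=w(c,(413,101),.08)[:2];e=q-[.5475,-.0205];print(q,np.hypot(*e),np.arctan2(e[1],e[0]))
u=P[(h>.067)&(h<.072)][:,:2];u=u[np.hypot(u[:,0]-.547,u[:,1]+.02)<.25];print(cv2.minAreaRect((u*1000).astype(np.float32)))
c=shot("top");P=cloud(c);h=P[...,2];u=P[(h>.062)&(h<.11)][:,:2];u=u[np.hypot(u[:,0]-.547,u[:,1]+.02)<.23]
print(cv2.minAreaRect((u*1000).astype(np.float32)))
E
```

```text
0 1977 dir -0.24861202 off-line -7.5743534e-05 meanang -0.25029195379856034
1 1878 dir -0.24541302 off-line -0.001861074 meanang -0.29081672368227773
2 639 dir -0.6566134 off-line -0.016135652 meanang -0.2616744729835154
3 160 dir -0.34200963 off-line -0.010859221 meanang -0.14607767760345292
32012
((585.9487915039062, 111.93154907226562), (106.64079284667969, 101.18638610839844), 73.8929672241211)
[ 0.64459168 -0.04873891] 0.10111493884657256 -0.283039349869479
((559.87890625, 19.9866943359375), (312.78741455078125, 218.23114013671875), 73.7883071899414)
((570.003173828125, 60.306556701660156), (265.21527099609375, 219.35435485839844), 73.75115966796875)
```

```bash
python3 -m inch '0 0 0 0.45 0.6;0 0 0 0 0.6;0 0 0.08 0 0.6;0 0 0.08 0 0.6;0 0 0 0 0.6;0 0 0 0 0.6' 20;python3 - <<'E'
from h import *
c=shot("wrist");wa(c)
E
```

```text
time: 5.95
tool_pos: [0.5467, -0.0209, 0.147]
ee_rot: [-3.129, -0.276, 0.001]
force: [0.9, -0.4, -2.9]
gripper_width: 0.49
gripper_force: 20.0
```

```bash
python3 -m inch '0 0 0.08 0 0.6;0 0 0.06 0 0.6;0 0 0 0 0.6;0 0 0 0 0.6' ;python3 - <<'E'
from h import *
c=shot("wrist");P=cloud(c);
d=np.hypot(P[...,0]-.547,P[...,1]+.021);h=P[...,2]
for lo,hi,a,b in((.078,.09,.088,.112),(.03,.06,.108,.135),(.0,.015,.13,.16)):
    m=(d>lo)&(d<hi)&(h>a)&(h<b);print(m.sum(),np.percentile(h[m],[10,50,90]))
wa(c,zw=.117)
E
```

```text
time: 6.4
tool_pos: [0.5481, -0.0204, 0.1425]
ee_rot: [3.129, 0.276, 0.005]
force: [-1.2, 1.4, 15.0]
gripper_width: 0.494
gripper_force: 20.0
14568 [0.09136895 0.09231345 0.0932499 ]
4766 [0.11303962 0.11691231 0.11793804]
3784 [0.14147244 0.14221125 0.14289652]
0 2026 dir -0.28941002 off-line -0.00052717514 meanang -0.30199211117170854
1 1884 dir -0.28258428 off-line -0.0016242275 meanang -0.32226349454220576
2 506 dir 0.76259655 off-line -0.020112589 meanang -0.299762092908285
```

The carousel is home: disc at 0.092 and knob at 0.142, which match the seated heights. I'll release, rise, and look from above.

```bash
python3 -m inch '0 0 0 0 0.3;0 0 0 0 0.1;0 0 -0.5 0 0;0 0 -0.8 0 0;0 0 0 0 0.9;0 0 0 0 1;0 0 0 0 1;0 0 0 0 1' ;python3 - <<'E'
from h import *
c=shot("wrist");P=cloud(c);save(c,"w4.png")
d=np.hypot(P[...,0]-.547,P[...,1]+.021);h=P[...,2]
for lo,hi,a,b in((.078,.088,.085,.112),(.03,.058,.108,.135),(.0,.015,.13,.16)):
    m=(d>lo)&(d<hi)&(h>a)&(h<b);A=np.c_[P[m][:,:2],np.ones(m.sum())];print(m.sum(),np.median(h[m]),np.linalg.lstsq(A,h[m],rcond=None)[0][:2])
report(c,["lock_pad","lock_housing","knob_top"]); s=monitor.sense();print(s["tool_pos"],s["ee_rot"])
E
```

```text
time: 7.25
tool_pos: [0.5462, -0.0209, 0.2043]
ee_rot: [-3.129, -0.276, 0.004]
force: [0.3, 0.4, -0.2]
gripper_width: 0.537
gripper_force: 0.0
9687 0.09238186385726738 [ 0.00032878 -0.00054086]
3403 0.11693599271592325 [-0.00093086  0.00190676]
2099 0.14222659520586475 [-0.00209637 -0.0025432 ]
lock_pad 0.81 [102. 140.] [0.589 0.125 0.1  ]
lock_housing 0.72 [ 29. 105.] [0.602 0.169 0.1  ]
knob_top 0.97 [324. 267.] [ 0.547 -0.022  0.143]
[ 0.54671444 -0.02075006  0.20502021] [-3.12927869e+00 -2.75928987e-01  1.69464679e-03]
```

View pics/w4.png

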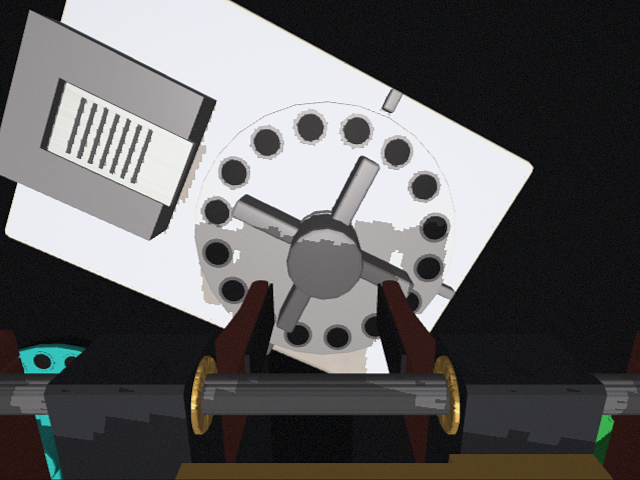

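The carousel is level (tilt under 0.003 rad) and aligned, with the knob at (324,267) and the lock plate's ridged part at (102,140). Next is the plate.

```bash
python3 -m inch '0.34 -0.68 0 0 1;0.34 -0.68 0 0 1;0.34 -0.68 0 0 1;0.33 -0.68 0.3 0 1;0 0 0.7 0 1;0 0 0.5 0 1;0 0 0 0 1;0 0 0 0 1'; python3 -m inch '0 0 0.12 0 1;0 0 0.06 0 1;0 0 0 0 1'
```

```text
time: 8.25
tool_pos: [0.5896, 0.1249, 0.1307]
ee_rot: [3.129, 0.276, -0.001]
force: [-0.5, 0.1, 0.8]
gripper_width: 0.008
gripper_force: 0.0
time: 8.55
tool_pos: [0.5899, 0.1247, 0.1221]
ee_rot: [3.129, 0.275, 0.001]
force: [-0.7, 0.0, -0.0]
gripper_width: 0.003
gripper_force: 0.0
```

```bash
python3 -m inch '0 0 0.06 0 1;0 0 0 0 1;0 0 0 0 1'; python3 -m inch '0 0 0.04 0 1;0 0 0 0 1;0 0 0 0 1'
```

```text
time: 8.85
tool_pos: [0.5902, 0.125, 0.1194]
ee_rot: [3.129, 0.276, 0.002]
force: [-1.4, -0.4, 5.0]
gripper_width: 0.007
gripper_force: 2.5
time: 9.15
tool_pos: [0.5906, 0.1262, 0.1191]
ee_rot: [-3.128, -0.276, -0.005]
force: [-3.7, 0.4, 17.1]
gripper_width: 0.003
gripper_force: 8.7
```

```bash
python3 -m inch '0 0 -0.02 0 1;-0.04 0.09 0 0 1;-0.04 0.09 0 0 1;-0.05 0.09 0 0 1'; python3 -m inch '-0.04 0.09 0 0 1;-0.05 0.09 0 0 1;-0.04 0.09 0 0 1;-0.04 0.09 0 0 1;0 0 0 0 1'
```

```text
time: 9.55
tool_pos: [0.5864, 0.1119, 0.1192]
ee_rot: [-3.128, -0.277, -0.004]
force: [-1.9, 2.3, 11.0]
gripper_width: 0.007
gripper_force: 5.3
time: 10.05
tool_pos: [0.5818, 0.0928, 0.1193]
ee_rot: [-3.127, -0.276, -0.007]
force: [-0.6, 2.7, 9.0]
gripper_width: 0.006
gripper_force: 4.5
```

```bash
python3 - <<'E'
from h import *
c=shot("wrist");save(c,"w5.png");report(c,["lock_pad","knob_top"])
E
```

```text
lock_pad 0.66 [309. 296.] [0.591 0.1   0.117]
knob_top 0.77 [596. 476.] [ 0.546 -0.022  0.142]
```

View pics/w5.png

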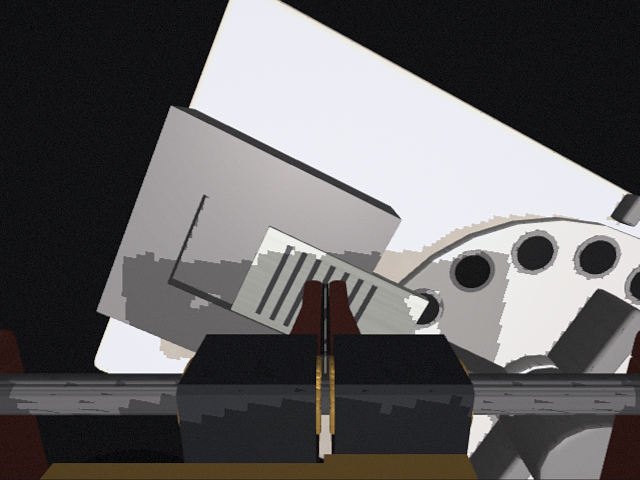

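The plate moves with the fingers. Its front edge is at about (425,305), over the rim, so I'll drag on to the stop.

```bash
python3 -m inch '-0.04 0.09 0 0 1;-0.05 0.09 0 0 1;0 0 0 0 1'; python3 -m inch '0 0 -0.5 0 1;0 0 -1 0 1;0.2 -0.4 -0.5 0 1;0 0 0 0 1'
python3 - <<'E'
from h import *
c=shot("wrist");save(c,"w6.png");report(c,["lock_pad","knob_top"])
P=cloud(c);h=P[...,2];y=np.array([.279,.960]);x=np.array([.960,-.279])
d=P[...,:2]-np.array([.547,-.0215]);Y=d@y;X=d@x
m=(h>.097)&(h<.103)&(abs(X)<.018)&(Y<.13)&(Y>.05)&(h<.104);print("front edge",np.percentile(Y[m],[0.5,2,5]),m.sum())
m=(h>.087)&(h<.0945)&(Y<.06)&(np.hypot(X,Y)<.088)&(np.hypot(X,Y)>.065);print("disc",m.sum(),np.median(h[m]) if m.any() else 0)
E
```

```text
time: 10.5
tool_pos: [0.5791, 0.0833, 0.1193]
ee_rot: [-3.127, -0.276, -0.007]
force: [1.4, 3.2, 8.3]
gripper_width: 0.006
gripper_force: 4.3
time: 10.9
tool_pos: [0.586, 0.1066, 0.2219]
ee_rot: [-3.127, -0.28, -0.012]
force: [0.7, 1.5, 0.6]
gripper_width: 0.007
gripper_force: 0.0
lock_pad 0.59 [332. 247.] [0.582 0.099 0.1  ]
knob_top 0.65 [507. 349.] [ 0.546 -0.022  0.142]
front edge [0.0586688  0.07573051 0.07776875] 3600
disc 7978 0.09251998226685904
```

View pics/w6.png

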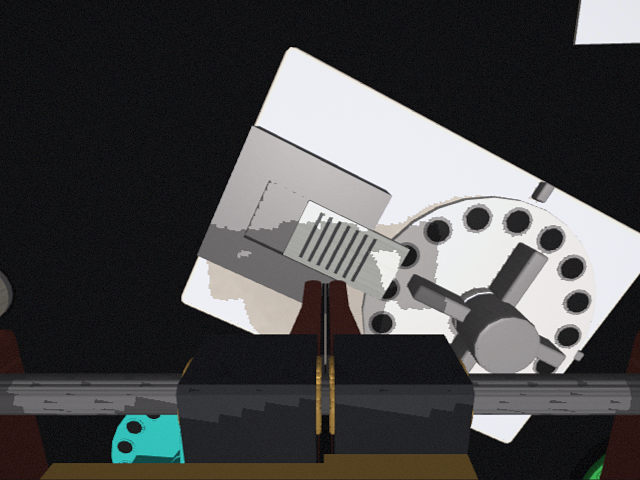

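The plate's front edge is 75 mm from the axis, which is fully locked. It covers the wells at about (408,255) and (388,288), the carousel is still seated, and the gripper is clear.

```bash
python3 -c "
from workcell import arm; print(arm.sign_off())"
```

```text
the job is handed in; nothing more can be done
None
```

The job is handed in: by camera measurement the carousel is fully home and level, the lock plate is about 29.5 mm over the rim, the gripper is clear, and the arm never went near the rack, bottle or jar; sign-off gave no verdict.

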